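# Refill the tea stand from the bottom crate of a stack

## Task

Refill the tea stand: the tea cartons are in the bottom crate of the bamboo stack, so lift off the two upper trays with what lies in them, set them aside on the worktop, side by side or piled, and slide every carton out of the crate upright into a free sleeve of the stand (one still holds a carton, which stays) until it rests on the bottom. Then build the stack up again as it was, the teaspoon tray on the crate and the lemon tray on top, each nested squarely in the rim below with its contents still in it. Never tip a tray, the crate or the stand over, and leave the mug, the honey jar, the tin and the timer alone.

Things in the scene. Friction and masses are not known exactly. Their poses are not given: they have to be found in the camera images.
- crate: deep open bamboo crate without a rail, lowest of the stack, 160 (x) x 184 (y) x 90 mm high, loose, 0.6 kg. Origin: centre of its underside; z up. Walls 6 mm thick (inside 148 x 172 mm), inner floor 11 mm above the origin. Holds 2 or 3 tea cartons standing upright, each in one of four places about 34 mm either side of the centre in x and 36 mm in y
- tray_mid: shallow bamboo tray, second in the stack, with two teaspoons in it; 160 (x) x 184 (y) x 78 mm high, walls 6 mm, inner floor 11 mm up, 0.3 to 0.5 kg, loose. Origin: centre of its underside; z up. Under it a plinth 6 mm high, 143 x 167 mm (lowest 3 mm: 138 x 162) drops into the rim below; nested, its origin is 84 mm above the crate's origin. Lift it by its rail
- tray_mid_rail (a point): centre of the rail of tray_mid, 57 mm above its origin, axes as the tray's. The rail is a bar 14 mm thick (x) and 24 mm high that runs along the tray's y through its middle from wall to wall, top 69 mm above the tray's origin, 67 mm free width each side; beside its middle lies at most a teaspoon 11 mm high, about 46 mm off, on the tray's floor
- tray_top_rail (a point): centre of the rail of tray_top, the same rail in the same place; nothing lies beside its middle 20 mm
- tray_top: the uppermost tray, same shape, sizes and origin as tray_mid, with two lemons in it, 0.45 to 0.75 kg with them, loose. Nested, its origin is 72 mm above tray_mid's origin. The lemons lie below its rim, so another tray can nest on it too
- carton_0: tea carton of plain cardboard with a paper band, 24 (x) x 52 (y) x 70 mm high, 60 g, rigid; origin: centre of its underside, z up. Stands upright in the crate with its y along the crate's y to within about 6 degrees; may be absent. All cartons are alike and any free sleeve will do
- carton_1: tea carton of plain cardboard with a paper band, 24 (x) x 52 (y) x 70 mm high, 60 g, rigid; origin: centre of its underside, z up. Stands upright in the crate with its y along the crate's y to within about 6 degrees; may be absent. All cartons are alike and any free sleeve will do
- carton_2: tea carton of plain cardboard with a paper band, 24 (x) x 52 (y) x 70 mm high, 60 g, rigid; origin: centre of its underside, z up. Stands upright in the crate with its y along the crate's y to within about 6 degrees; may be absent. All cartons are alike and any free sleeve will do
- carton_3: tea carton of plain cardboard with a paper band, 24 (x) x 52 (y) x 70 mm high, 60 g, rigid; origin: centre of its underside, z up. Stands upright in the crate with its y along the crate's y to within about 6 degrees; may be absent. All cartons are alike and any free sleeve will do
- carton_4: a carton like carton_0 that, if it is there at all, already stands in sleeve 2 of the stand at the start and stays there
- carton_5: a carton like carton_0 that, if it is there at all, already stands in sleeve 1 of the stand at the start and stays there
- stand: tea stand: board 116 (x) x 142 (y) x 10 mm with four upright open-topped sleeves, loose, 0.6 kg; origin: centre of its underside, z up. Sleeves 27.2 (x) x 55.2 mm (y) inside, 1.6 mm round a carton, walls 4 mm, top edge 52 mm above the origin; their sides facing +x and -x are open over the middle 35 mm above a 12 mm sill, for fingers. A seated carton stands 28 mm out
- bay_0 (a point): centre of the floor of sleeve 0 of the stand, 10 mm above the worktop, at x -28, y -34 mm in the stand's frame; axes as the stand's. A seated carton's origin lies on this point, its y along the stand's y either way
- bay_1 (a point): centre of the floor of sleeve 1 of the stand, 10 mm above the worktop, at x +28, y -34 mm in the stand's frame; axes as the stand's. A seated carton's origin lies on this point, its y along the stand's y either way
- bay_2 (a point): centre of the floor of sleeve 2 of the stand, 10 mm above the worktop, at x -28, y +34 mm in the stand's frame; axes as the stand's. A seated carton's origin lies on this point, its y along the stand's y either way
- bay_3 (a point): centre of the floor of sleeve 3 of the stand, 10 mm above the worktop, at x +28, y +34 mm in the stand's frame; axes as the stand's. A seated carton's origin lies on this point, its y along the stand's y either way
- lemon_a: yellow lemon, 71 x 53 x 51 mm, lying in tray_top beside its rail; origin at its underside's centre at the start (it can roll)
- lemon_b: yellow lemon, 72 x 57 x 58 mm, lying in tray_top beside its rail; origin at its underside's centre at the start (it can roll)
- teaspoon_1: steel teaspoon, 130 x 27 x 11 mm, lying along the rail in tray_mid; origin at its middle, underside
- teaspoon_2: the other teaspoon, likewise on the other side of the rail in tray_mid
- mug_cream: mug with handle, 78 x 114 x 92 mm, bystander at the back between tray and coffee machine; origin: centre of its underside
- honey_jar: honey jar, 66 x 72 x 102 mm, bystander at the left, between the stack and the hob; origin: centre of its underside
- tea_tin: green round tin, 57 x 57 x 72 mm, bystander at the right by the wall; origin: centre of its underside
- kitchen_timer: round wind-up kitchen timer, 63 x 63 x 54 mm, bystander at the right; origin: centre of its underside

How it is judged:
On the way, in this order (a step that is already met when the one before it is completed fails the run):
1. both upper trays stand aside, side by side or piled on the worktop, clear of the crate and released (height (world z) of each of tray_mid, tray_top below 0.08 m and horizontal distance between each of tray_mid, tray_top and crate above 0.15 m and linear speed of each of tray_mid, tray_top below 0.03 m/s and contact force between the fingers and tray_mid below 0.1 N and contact force between the fingers and tray_top below 0.1 N), for 0.2 s.
2. every carton stands fully home in a sleeve of the stand ((distance between carton_0 and bay_0 below 0.006 m or distance between carton_0 and bay_1 below 0.006 m or distance between carton_0 and bay_2 below 0.006 m or distance between carton_0 and bay_3 below 0.006 m) and angle between each of carton_0, carton_1, carton_2, carton_3, carton_4, carton_5's own z axis and vertical below 0.1 rad and (distance between carton_1 and bay_0 below 0.006 m or distance between carton_1 and bay_1 below 0.006 m or distance between carton_1 and bay_2 below 0.006 m or distance between carton_1 and bay_3 below 0.006 m) and (distance between carton_2 and bay_0 below 0.006 m or distance between carton_2 and bay_1 below 0.006 m or distance between carton_2 and bay_2 below 0.006 m or distance between carton_2 and bay_3 below 0.006 m) and (distance between carton_3 and bay_0 below 0.006 m or distance between carton_3 and bay_1 below 0.006 m or distance between carton_3 and bay_2 below 0.006 m or distance between carton_3 and bay_3 below 0.006 m) and (distance between carton_4 and bay_0 below 0.006 m or distance between carton_4 and bay_1 below 0.006 m or distance between carton_4 and bay_2 below 0.006 m or distance between carton_4 and bay_3 below 0.006 m) and (distance between carton_5 and bay_0 below 0.006 m or distance between carton_5 and bay_1 below 0.006 m or distance between carton_5 and bay_2 below 0.006 m or distance between carton_5 and bay_3 below 0.006 m)), for 0.3 s.
3. the teaspoon tray is nested on the crate again (horizontal distance between tray_mid and crate below 0.007 m and z of tray_mid in the frame of crate between 0.08 and 0.088 m and angle between the y axis of tray_mid and the y axis of crate, either way round below 0.06 rad), for 0.2 s.
4. the lemon tray is nested on the teaspoon tray again (horizontal distance between tray_top and tray_mid below 0.007 m and z of tray_top in the frame of tray_mid between 0.068 and 0.076 m and angle between the y axis of tray_top and the y axis of tray_mid, either way round below 0.06 rad), for 0.2 s.
At the end, for the whole second after the job is handed in: Every carton stands in a sleeve, origin within 6 mm of its floor point, upright within 0.1 rad; tray_mid nests on crate and tray_top on tray_mid: centres within 7 mm, 84 and 72 mm up within 4 mm, parallel within 0.06 rad; lemons in tray_top, teaspoons in tray_mid; all level, at rest (all of step 2 and all of step 3 and all of step 4 and x of lemon_a in the frame of tray_top between -0.074 and 0.074 m and y of lemon_a in the frame of tray_top between -0.086 and 0.086 m and z of lemon_a in the frame of tray_top between 0 and 0.08 m and x of lemon_b in the frame of tray_top between -0.074 and 0.074 m and y of lemon_b in the frame of tray_top between -0.086 and 0.086 m and z of lemon_b in the frame of tray_top between 0 and 0.08 m and x of teaspoon_1 in the frame of tray_mid between -0.074 and 0.074 m and y of teaspoon_1 in the frame of tray_mid between -0.086 and 0.086 m and z of teaspoon_1 in the frame of tray_mid between 0 and 0.08 m and x of teaspoon_2 in the frame of tray_mid between -0.074 and 0.074 m and y of teaspoon_2 in the frame of tray_mid between -0.086 and 0.086 m and z of teaspoon_2 in the frame of tray_mid between 0 and 0.08 m and linear speed of each of tray_mid, tray_top, crate, stand below 0.02 m/s and angle between each of stand, crate's own z axis and vertical below 0.05 rad); the robot touches nothing.
It fails at once if a tray, the crate or the stand is tipped by more than 0.5 rad (angle between any of tray_mid, tray_top, crate, stand's own z axis and vertical above 0.5 rad).
It fails at once if the mug, the honey jar, the tin or the timer is moved by more than 4 cm (distance of any of mug_cream, honey_jar, tea_tin, kitchen_timer from where it was at the start of the episode above 0.04 m).
Of carton_0, carton_1, carton_2, carton_3 only 2 to 3 are there at a start; the rules pass over those that are not, and their reading is None.
Of carton_4, carton_5 only 1 to 1 are there at a start; the rules pass over those that are not, and their reading is None.
At some moment in a run one of stand may be knocked a few centimetres aside while the robot is not near it.
It also fails if it takes over 210 s, if anything falls off the work surface, if the arm or the gripper's body presses on something with over 40 N, if the wrist force passes 120 N, or if a joint passes its speed limit or range.

## Robot

A 6-joint arm with a two-finger parallel gripper is mounted at the origin on a cart in front of the work surface, level with it; the furniture and walls round the work are solid. World frame = base frame: x ahead of the robot, y to its left, z up, the work surface at z = 0. Lengths are in m, angles in rad, forces in N, time in s.
With the tool pointing down it reaches from about 0.325 to 0.85 m from the base axis. Payload 15.5 kg.
Tool frame: the origin (TCP) lies midway between the tips of the shut fingers; the grasp point (between the pads) lies 19 mm behind it; z points along the fingers, y is the line along which they close (so a half turn about z gives the same grasp; the last joint's range is limited). The gripper opens to 91 mm and grips with 3 to 60 N. Pads are 32 mm wide; open, the fingers measure 118 mm over their backs; the gripper's body (76 mm by 178 mm) begins 60 mm behind the grasp point.
Start: joints at [1.143, 0.494, 1.345, -0, 1.302, -0.096], TCP at [0.204, 0.591, 0.189] pointing down, gripper open.
Joint ranges: [-2.91, 2.91], [-0.82, 2.16], [0.22, 2.67], [-1.22, 4.37], [0.12, 2.79], [-3.08, 3.08]. Speed limits (rad/s): [1.89, 1.89, 2.57, 3.01, 3.01, 3.01].

## Interface

Orientations are given as a unit quaternion [x, y, z, w].
In Python, from workcell import env gives the robot as it stands.
- The arm moves only by the shell command python3 -m inch 'ROWS' [FORCE]. ROWS is JSON, a list that holds one entry, the list of rows, each a list of 5 numbers: the closure, from 0 (fully open) to 1 (shut), then the shift along the tool's x, y, z in m, then the turn about the tool's z in rad. A call has 1 to 20 rows; each row shifts and turns the commanded pose from where the row before left it, along the tool's axes as they then stand; what a row does not reach is not made up. A row lasts 1/12 s, in which the tool goes at most 41.7 mm and 7.16 degrees, less where a joint would pass 70% of its speed; a pose out of reach is approached as far as the arm can. A call is refused whole if a number of a shift passes 0.0417 or a number of a turn 0.125, either way. A call with a gripper value outside its range is refused whole. The fingers move at their own pace and stop on an object; FORCE is the grip in N (left out, the last holds). Time passes only in rows, so rows that do not move let the fingers close. It gives the time, the measured TCP pose, the force, the opening and the grip force at its end, in the units of the state.
- env.get_state(): the state, without advancing time (a new reading comes with each control period).
- env.snapshot(name): name is "scene" or "top" or "wrist"; returns a dict with "frame" (420x560x3 uint8, red, green, blue), "depth" (420x560 float32, m along the optical axis (not along the pixel's ray), 0 where there is no reading), "intrinsics" (3x3 intrinsics, pixels), "pose" (4x4, takes a point from camera to world coordinates); the wrist camera has in their place "mount" (4x4, takes a point from camera to tool coordinates, whose origin is the TCP and whose axes are the flange's). Camera axes: x right, y down, z forward; pixel columns grow to the right and rows downward; lengths in m; the calibration is good to about 2 mm. A picture is of the moment at which its call begins: read the wrist's pose just before it.
- env.sign_off(): hands the job in; it is judged then, once.
Trained networks look in a picture, given as the dict that the camera call returned (one of the last four; its "shot" number tells which), for a name from the list of things; names that differ only in an ending like _2 or _b are one class to them, and where a whole thing is asked for, a point or a joint stands for the part that bears it (a point fixed in the world has none). Each returns a list of dicts, best first, with "p" (0 to 1); they miss things now and then, are a little off and sometimes report something else, mostly with a low value. They report only what shows in the picture. A call takes as long as a camera call.
- env.search_frame(picture, thing): "xy" ([column, row] in pixels, amid what is visible of it).
- env.silhouettes(picture, thing): "mask" (420x560 bool, what is visible of it) and "xy" ([column, row] in pixels, amid what is visible of it).
- env.tip_of(picture, thing): "xy" ([column, row] in pixels: a listed point, or the origin of a listed thing).
The state is a dict: "t": time; "joints": joint angles; "qd": joint speeds; "joint_torque": joint torques, N m; "tool_pos": TCP position; "ee_rot": TCP orientation; "contact_force": force on the tool from outside, world axes, zero at the start; "moment": the same for the moment, N m; "grip_width": finger opening in m; "gripper_force": force on a finger pad.
Only numpy, scipy, OpenCV 4.12 (cv2) and the standard library are available. Lean on these libraries where they do the work, as an engineer would, in place of code of your own. Each camera call takes 0.05 s, during which the arm holds its last target. There are 200 camera calls.

## Working session

There is one attempt and no reset: what is moved stays moved. The work goes in short steps, Python scripts to look and compute and a shell command to move; the robot and the scene stay as the last step left them, time stands still between calls to the robot, and variables do not carry over. Pictures are saved under pics/ and viewed, at most 14 in all, crops included, and the job is handed in when it is done.

```bash
mkdir -p pics; ls; cat > h.py <<'E'
import numpy as np, cv2
from workcell import env
from scipy.spatial.transform import Rotation as R
def pose(d,st=None):
    if 'pose' in d: return np.array(d['pose'])
    T=np.eye(4);T[:3,:3]=R.from_quat(st['ee_rot']).as_matrix();T[:3,3]=st['tool_pos'];return T@np.array(d['mount'])
def cloud(d,T):
    z=d['depth'];K=np.array(d['intrinsics']);v,u=np.mgrid[:420,:560]
    P=np.stack([(u-K[0,2])/K[0,0]*z,(v-K[1,2])/K[1,1]*z,z],-1)
    W=P@T[:3,:3].T+T[:3,3];W[z<=0]=np.nan;return W
def snap(n,save=None):
    st=env.get_state();d=env.snapshot(n);T=pose(d,st);W=cloud(d,T)
    if save: cv2.imwrite('pics/'+save,d['frame'][:,:,::-1])
    return d,T,W,st
def px(d,T,uv,z):
    K=np.array(d['intrinsics']);r=T[:3,:3]@np.array([(uv[0]-K[0,2])/K[0,0],(uv[1]-K[1,2])/K[1,1],1]);return T[:3,3]+r*(z-T[2,3])/r[2]
def rect(pts):
    c,s,a=cv2.minAreaRect(np.float32(pts)*1000);return np.round(c,1),np.round(s,1),round(a,1)
def tool():
    st=env.get_state();M=R.from_quat(st['ee_rot']).as_matrix();return st,M
E
python3 - <<'E'
from h import *
st=env.get_state();print({k:np.round(v,3).tolist() for k,v in st.items()})
M=R.from_quat(st['ee_rot']).as_matrix();print(M.round(3))
for n in('top','scene'):
    d,T,W,s=snap(n,n+'0.png');print(n,T.round(2).tolist())
    for t in['crate','tray_mid','tray_top','tray_top_rail','stand','carton_4','mug_cream','honey_jar','tea_tin','kitchen_timer']:
        r=env.silhouettes(d,t)[:1]
        for o in r:
            m=o['mask'];w=W[m];w=w[np.isfinite(w[:,0])];print(t,round(o['p'],2),np.round(o['xy']),np.nanmedian(w,0).round(3),np.percentile(w,3,axis=0).round(3),np.percentile(w,97,axis=0).round(3))
    for t in['tray_top_rail','bay_0','bay_1','bay_2','bay_3']:
        for o in env.tip_of(d,t)[:1]: print(t,round(o['p'],2),np.round(o['xy']),px(d,T,o['xy'],0.213 if 'rail' in t else .01).round(3))
E
```

```text
pics
{'t': 0.0, 'joints': [1.142, 0.494, 1.346, -0.0, 1.303, -0.095], 'qd': [0.0, -0.0, -0.0, -0.0, -0.001, 0.001], 'joint_torque': [-0.0, -87.881, -38.188, 0.071, 0.053, -0.0], 'tool_pos': [0.204, 0.59, 0.188], 'ee_rot': [0.166, 0.986, -0.001, -0.0], 'contact_force': [0.709, -0.139, -0.309], 'moment': [-0.004, 0.031, 0.001], 'gripper_force': 0.0, 'grip_width': 0.092}
[[-0.945  0.327 -0.001]
 [ 0.327  0.945 -0.001]
 [ 0.    -0.001 -1.   ]]
top [[-0.21, -0.95, 0.21, 0.24], [-0.98, 0.21, -0.05, 0.1], [0.0, -0.22, -0.98, 1.62], [0.0, 0.0, 0.0, 1.0]]
crate 0.71 [172. 232.] [0.542 0.4   0.215] [0.521 0.373 0.169] [0.569 0.435 0.226]
tray_mid 0.68 [219. 262.] [0.428 0.277 0.125] [0.424 0.265 0.091] [0.558 0.432 0.176]
tray_top 0.96 [188. 242.] [0.503 0.364 0.175] [0.425 0.266 0.161] [0.581 0.445 0.236]
tray_top_rail 0.64 [186. 239.] [0.502 0.364 0.174] [0.425 0.266 0.162] [0.582 0.445 0.236]
stand 0.76 [327. 216.] [ 0.515 -0.146  0.013] [ 0.453 -0.207  0.002] [ 0.565 -0.072  0.054]
carton_4 0.55 [319. 226.] [ 0.484 -0.103  0.076] [ 0.472 -0.128  0.009] [ 0.515 -0.078  0.086]
mug_cream 0.94
[... 1143 characters left out ...]
57]
carton_4 0.65 [324. 199.] [ 0.48  -0.104  0.078] [ 0.47  -0.131  0.034] [ 0.496 -0.083  0.087]
mug_cream 0.68 [277. 188.] [ 0.653 -0.083  0.054] [ 0.613 -0.12   0.007] [ 0.687 -0.04   0.093]
honey_jar 0.71 [226. 376.] [0.515 0.547 0.101] [0.491 0.515 0.002] [0.55  0.576 0.106]
tea_tin 0.52 [278. 295.] [0.459 0.312 0.211] [0.439 0.279 0.193] [0.483 0.336 0.221]
kitchen_timer 0.73 [331. 124.] [ 0.593 -0.472  0.037] [ 0.568 -0.497  0.012] [ 0.622 -0.454  0.059]
tray_top_rail 0.8 [253. 298.] [0.51  0.352 0.213]
bay_0 0.89 [313. 189.] [ 0.534 -0.176  0.01 ]
bay_1 0.89 [313. 189.] [ 0.534 -0.176  0.01 ]
bay_2 0.89 [313. 189.] [ 0.534 -0.176  0.01 ]
bay_3 0.89 [313. 189.] [ 0.534 -0.176  0.01 ]
```

View pics/top0.png

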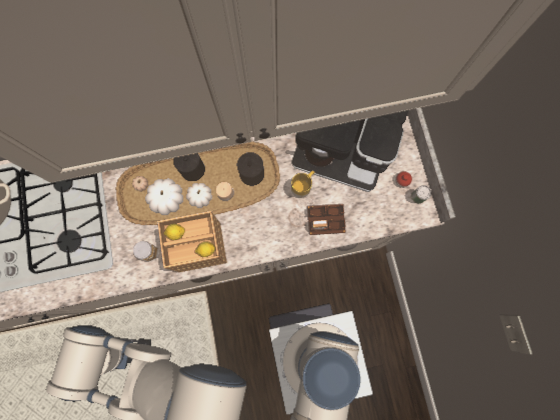

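View pics/scene0.png

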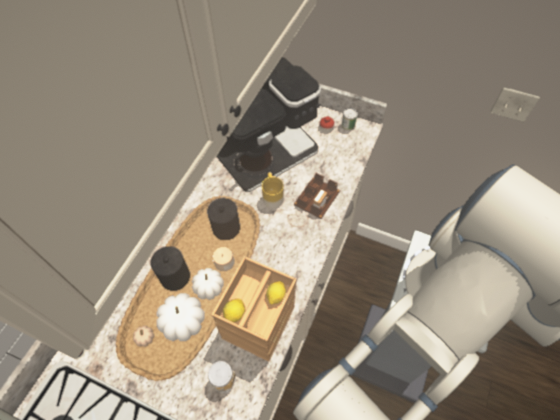

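```bash
python3 - <<'E'
from h import *
d,T,W,s=snap('top')
from scipy.ndimage import label
def pts(zlo,zhi,x,y):
    m=(W[...,2]>zlo)&(W[...,2]<zhi)&(W[...,0]>x[0])&(W[...,0]<x[1])&(W[...,1]>y[0])&(W[...,1]<y[1]);return W[m]
p=pts(.215,.23,(.38,.63),(.22,.48));print('rail z? ',len(p))
p=pts(.226,.242,(.38,.63),(.22,.48));print('rim',len(p),rect(p[:,:2]),np.median(p,0))
p=pts(.045,.06,(.42,.6),(-.25,-.04));print('stand tops',len(p),rect(p[:,:2]))
p=pts(.004,.06,(.42,.6),(-.25,-.04));print('stand all',len(p),rect(p[:,:2]))
p=pts(.075,.085,(.42,.6),(-.25,-.04));print('carton top',len(p),rect(p[:,:2]))
E
```

```text
rail z?  577
rim 517 (array([505.2, 357. ]), array([184.6, 161.6]), 89.2) [0.50569751 0.37056573 0.23277184]
stand tops 148 (array([ 510.3, -142.8]), array([131.5,  91.8]), 81.4)
stand all 1118 (array([ 510.4, -145.5]), array([177.7, 208.8]), 0.3)
carton top 83 (array([ 487.4, -104.6]), array([52.3, 23.5]), 79.8)
```

The pictures show the stack at top-view (190,242), the stand at (327,218) with one carton in the (−x,+y) sleeve, and free worktop between them at about (265,235). The depth readings agree: rim at z 0.233, footprint 185 x 162 mm. I'll rotate, lift and hover over the rail.

```bash
python3 -m inch '[[[0,0,0,-0.012,0.1237],[0,0,0,-0.012,0.1237],[0,0,0,-0.012,0.1237],[0,0,0,-0.012,0.1237],[0,0,0,-0.012,0.1237],[0,0,0,-0.012,0.1237],[0,0,0,-0.012,0.1237],[0,0,0,-0.012,0.1237],[0,0,0,-0.012,0.1237],[0,0,0,-0.012,0.1237]]]'
python3 -m inch '[[[0,-0.0194,0.0251,-0.006,0],[0,-0.0194,0.0251,-0.006,0],[0,-0.0194,0.0251,-0.006,0],[0,-0.0194,0.0251,-0.006,0],[0,-0.0194,0.0251,-0.006,0],[0,-0.0194,0.0251,-0.006,0],[0,-0.0194,0.0251,-0.006,0],[0,-0.0194,0.0251,-0.006,0],[0,-0.0194,0.0251,-0.006,0],[0,-0.0194,0.0251,-0.006,0],[0,-0.0194,0.0251,-0.006,0],[0,-0.0194,0.0251,-0.006,0],[0,0,0,0,0]]]'
cat >> h.py <<'E'
def to(x,y,z,yaw_deg=0):
    "rows needed to bring TCP to x,y,z with tool y at yaw_deg from world x"
    st,M=tool();dv=M.T@(np.array([x,y,z])-st['tool_pos']);a=np.degrees(np.arctan2(M[1,1],M[0,1]))
    dy=(yaw_deg-a+90)%180-90
    print('t',round(st['t'],1),'tcp',np.round(st['tool_pos'],4),'yaw',round(a,2),'tilt',M[2,2].round(4),'w',round(st['grip_width'],4),'| shift tool xyz',dv.round(4),'turn',round(-np.radians(dy),4))
def box(W,zlo,zhi,x,y):
    m=(W[...,2]>zlo)&(W[...,2]<zhi)&(W[...,0]>x[0])&(W[...,0]<x[1])&(W[...,1]>y[0])&(W[...,1]<y[1]);return W[m]
E
python3 - <<'E'
from h import *
d,T,W,s=snap('wrist','w1.png')
print(np.array(d['mount']).round(3).tolist(), np.nanpercentile(W.reshape(-1,3),[2,50,98],axis=0).round(3))
p=box(W,.228,.24,(.38,.63),(.22,.48));print('rim',len(p),rect(p[:,:2]),p.min(0),p.max(0))
p=box(W,.220,.228,(.49,.52),(.22,.48));print('rail',len(p),np.median(p,0),rect(p[:,:2]))
for o in env.tip_of(d,'tray_top_rail')[:1]: print(o['p'],o['xy'],px(d,T,o['xy'],.213))
to(.505,.357,.30,-.8)
E
```

```text
t: 2.48
tool_pos: [0.2041, 0.5906, 0.3096]
ee_rot: [0.709, 0.705, -0.0, 0.0]
contact_force: [-0.1, 0.5, 0.1]
grip_width: 0.0911
gripper_force: 0.0
t: 3.57
tool_pos: [0.5097, 0.3549, 0.3816]
ee_rot: [0.708, 0.706, 0.0, 0.001]
contact_force: [0.4, 0.4, 0.6]
grip_width: 0.0915
gripper_force: 0.0
[[-0.0, -0.963, -0.271, 0.077], [1.0, -0.0, 0.001, -0.001], [-0.001, -0.271, 0.963, -0.195], [0.0, 0.0, 0.0, 1.0]] [[-0.714 -0.056 -0.919]
 [ 0.508  0.381  0.092]
 [ 0.962  0.834  0.531]]
rim 3429 (array([503.6, 354.9]), array([184.1, 160.3]), 88.9) [0.42223706 0.26203307 0.22800814] [0.58498386 0.4483473  0.23581135]
rail 1742 [0.50388645 0.36180938 0.22378945] (array([504.5, 354.6]), array([ 28.8, 173.1]), 0.0)
0.93 [275.0, 183.6] [0.50201961 0.35727824 0.213     ]
t 3.7 tcp [0.5064 0.3575 0.3809] yaw -0.05 tilt -1.0 w 0.0911 | shift tool xyz [-0.0005 -0.0014  0.0809] turn 0.013
```

View pics/w1.png

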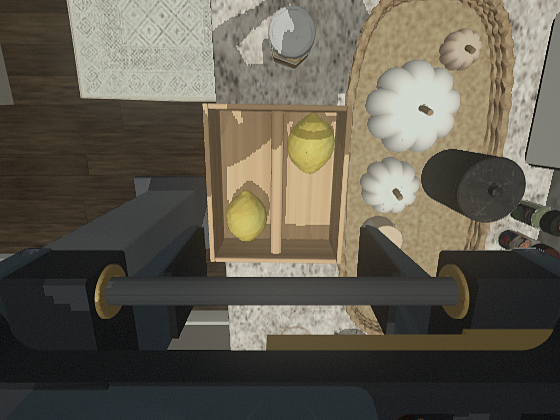

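The wrist view shows the rail along column 277 and the lemons at (247,215) and (311,143), both clear of the rail's middle. I'll part-close the fingers and take a shallow grip on the rail.

```bash
python3 -m inch '[[[0.6,-0.0015,-0.0025,0.01,0.017],[0.6,0,0,0.02,0],[0.6,0,0,0.02,0],[0.6,0,0,0.02,0],[0.6,0,0,0.02,0],[0.6,0,0,0.02,0],[0.6,0,0,0.015,0],[0.6,0,0,0,0],[0.6,0,0,0,0]]]' 40
python3 - <<'E'
from h import *
to(.504,.356,.209,-1)
d,T,W,s=snap('wrist','w2.png')
p=box(W,.221,.228,(.49,.52),(.22,.48));print('rail',len(p),np.median(p,0))
p=box(W,.229,.24,(.38,.63),(.22,.48));print('rim',rect(p[:,:2]))
E
```

```text
t: 4.42
tool_pos: [0.5021, 0.3572, 0.2558]
ee_rot: [0.712, 0.702, -0.001, -0.0]
contact_force: [0.2, -0.0, 0.1]
grip_width: 0.0372
gripper_force: 0.0
t 4.4 tcp [0.5021 0.3572 0.2558] yaw -0.86 tilt -1.0 w 0.0372 | shift tool xyz [-0.0011  0.002   0.0468] turn 0.0025
rail 3265 [0.50392455 0.37405733 0.22392278]
rim (array([503.7, 355.2]), array([183.7, 160.2]), 89.0)
```

View pics/w2.png

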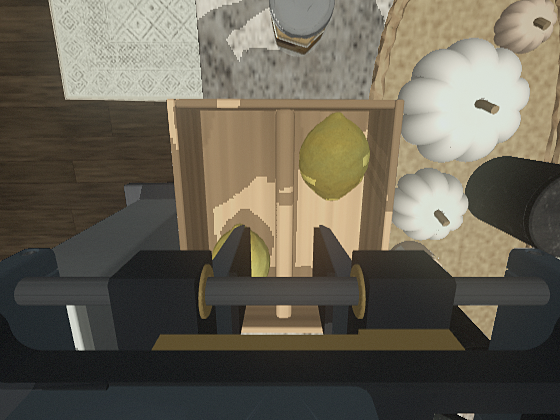

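The rail (column 285) sits between the fingers, so I'll go down and grip.

```bash
python3 -m inch '[[[0.6,-0.001,0.0018,0.015,0],[0.6,0,0,0.015,0],[0.6,0,0,0.0165,0],[0.6,0,0,0,0],[1,0,0,0,0],[1,0,0,0,0],[1,0,0,0,0],[1,0,0,0,0],[1,0,0,0,0]]]' 40
python3 -m inch '[[[1,0,0,-0.003,0],[1,0,0,-0.008,0],[1,0,0,-0.012,0],[1,0,0,-0.015,0],[1,0,0,-0.015,0],[1,0,0,-0.015,0],[1,0,0,-0.01,0],[1,0,0,0,0]]]' 40
python3 -c "
from h import *
to(.47,.11,.3,0)
d,T,W,s=snap('top','top1.png')
p=box(W,.0,.03,(.36,.6),(-.05,.24));print('free',p.min(0),p.max(0))
p=box(W,.004,.6,(.40,.57),(0,.22));print('obst',len(p))
p=box(W,.15,.177,(.38,.63),(.22,.46));print('midrim',len(p),rect(p[:,:2]))
"
```

```text
t: 5.22
tool_pos: [0.5052, 0.3559, 0.2103]
ee_rot: [0.713, 0.701, 0.001, 0.0]
contact_force: [0.9, -0.5, -0.4]
grip_width: 0.0057
gripper_force: 0.0
t: 5.88
tool_pos: [0.5058, 0.3562, 0.2903]
ee_rot: [0.713, 0.701, 0.002, 0.0]
contact_force: [0.3, -0.0, 0.6]
grip_width: 0.0
gripper_force: 0.0
t 5.9 tcp [0.5058 0.3562 0.2903] yaw -0.92 tilt -1.0 w 0.0 | shift tool xyz [-0.2467 -0.0318 -0.0103] turn -0.016
free [ 3.93025712e-01 -4.97192709e-02  4.53312278e-06] [0.59996611 0.23980032 0.01514582]
obst 403
midrim 388 (array([509.2, 359.8]), array([117.5, 220.6]), 15.7)
```

```bash
python3 -c "
from h import *
d,T,W,s=snap('wrist','w3.png')
p=box(W,.228,.24,(.38,.63),(.22,.48));print('rim',len(p),rect(p[:,:2]),p.min(0),p.max(0))
p=box(W,.215,.228,(.49,.52),(.22,.48));print('rail',len(p),np.median(p,0),rect(p[:,:2]))
"
```

```text
rim 4261 (array([503.9, 378.2]), array([137.7, 160.4]), 89.1) [0.42289803 0.31067163 0.22800277] [0.58508555 0.44824239 0.2357617 ]
rail 2009 [0.50436144 0.39233911 0.22388105] (array([503.9, 368.5]), array([144.7,  13.7]), 88.6)
```

View pics/w3.png

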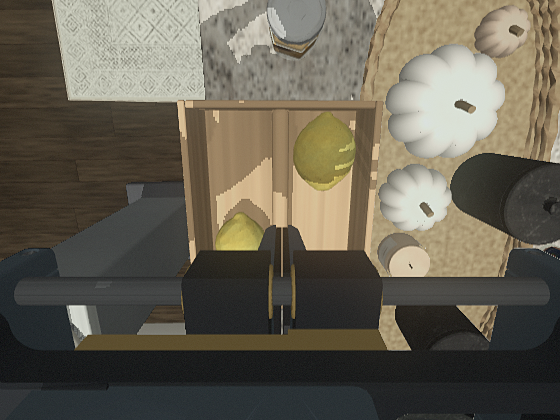

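The tray hasn't moved. The fingers shut over the rail because the grip was too shallow. I'll reopen narrowly and go to the full grasp depth.

```bash
python3 -m inch '[[[0.68,0,-0.0018,0,0],[0.68,0,0,0,0],[0.68,0,0,0,0],[0.68,0,0,0.02,0],[0.68,0,0,0.02,0],[0.68,0,0,0.02,0],[0.68,0,0,0.02,0],[0.68,0,0,0.015,0],[0.68,0,0,0,0],[0.68,0,0,0,0]]]' 40
python3 -m inch '[[[1,0,0,0,0],[1,0,0,0,0],[1,0,0,0,0],[1,0,0,0,0],[1,0,0,0,0],[1,0,0,0,0]]]' 40
```

```text
t: 6.82
tool_pos: [0.5027, 0.3555, 0.192]
ee_rot: [0.713, 0.701, -0.001, -0.0]
contact_force: [0.4, -0.6, 0.5]
grip_width: 0.0292
gripper_force: 0.0
t: 7.32
tool_pos: [0.5037, 0.356, 0.1936]
ee_rot: [0.713, 0.701, 0.001, 0.0]
contact_force: [0.7, 0.1, 6.9]
grip_width: 0.0138
gripper_force: 40.0
```

```bash
python3 -m inch '[[[1,0,0,-0.002,0],[1,0,0,-0.004,0],[1,0,0,-0.006,0],[1,0,0,-0.008,0],[1,0,0,-0.01,0],[1,0,0,-0.01,0],[1,0,0,-0.01,0],[1,0,0,-0.006,0],[1,0,0,-0.002,0],[1,0,0,0,0]]]'
python3 -c "
from h import *
to(.48,.11,.26,-1)
d,T,W,s=snap('scene')
p=box(W,.005,.12,(.40,.62),(-.04,.25));print('obst',len(p));
H,xe,ye=np.histogram2d(p[:,0],p[:,1],bins=[11,14],range=[[.40,.62],[-.04,.24]]);print(H.astype(int))
d,T,W,s=snap('wrist')
p=box(W,.25,.33,(.38,.63),(.22,.48));z=p[:,2];print('tray rim',np.percentile(z,[50,90,98]))
"
```

```text
t: 8.15
tool_pos: [0.5033, 0.3558, 0.2512]
ee_rot: [0.713, 0.701, 0.0, 0.0]
contact_force: [0.2, 0.2, -4.9]
grip_width: 0.0136
gripper_force: 40.0
t 8.2 tcp [0.5033 0.3558 0.2512] yaw -0.91 tilt -1.0 w 0.0136 | shift tool xyz [-0.2462 -0.0194 -0.0089] turn 0.0015
obst 348
[[0 0 0 0 4 5 4 2 5 5 7 6 6 5]
 [0 0 0 0 1 6 5 5 6 5 4 7 6 3]
 [0 0 0 0 2 6 8 1 8 3 7 3 1 0]
 [1 0 0 0 2 3 6 2 3 1 0 0 0 0]
 [6 4 0 0 0 1 2 3 4 0 0 0 0 0]
 [4 6 7 1 0 1 6 7 7 0 0 0 0 0]
 [7 6 5 1 0 0 5 7 4 0 0 0 0 0]
 [4 7 5 3 3 0 0 0 3 0 0 0 0 0]
 [9 7 4 9 3 0 0 0 0 0 0 0 0 0]
 [4 6 1 3 8 1 0 0 0 0 0 0 0 0]
 [6 5 3 1 0 0 0 0 0 0 0 0 0 0]]
tray rim [0.28052572 0.29056556 0.31584416]
```

```bash
python3 -m inch '[[[1,-0.005,0,0,0],[1,-0.01,0,0,0],[1,-0.016,0,0,0],[1,-0.02,0,0,0],[1,-0.022,0,0,0],[1,-0.022,0,0,0],[1,-0.022,0,0,0],[1,-0.022,0,0,0],[1,-0.022,0,0,0],[1,-0.022,0,0,0],[1,-0.02,0,0,0],[1,-0.017,0,0,0],[1,-0.012,0,0,0],[1,-0.007,0,0,0],[1,-0.002,0,0,0],[1,0,0,0,0]]]'
python3 -m inch '[[[1,0,0,0.005,0],[1,0,0,0.01,0],[1,0,0,0.018,0],[1,0,0,0.02,0],[1,0,0,0.02,0],[1,0,0,0.02,0],[1,0,0,0.02,0],[1,0,0,0.02,0],[1,0,0,0.02,0],[1,0,0,0.018,0],[1,0,0,0.012,0],[1,0,0,0.008,0],[1,0,0,0.005,0],[1,0,0,0.004,0],[1,0,0,0.002,0],[1,0,0,0,0],[1,0,0,0,0]]]'
python3 -c "
from h import *
to(.50,.115,.0376,-1)
"
```

```text
t: 9.58
tool_pos: [0.4992, 0.1144, 0.2505]
ee_rot: [0.713, 0.701, 0.0, -0.0]
contact_force: [0.5, 0.7, -3.8]
grip_width: 0.0133
gripper_force: 40.0
t: 11.0
tool_pos: [0.4996, 0.1148, 0.0489]
ee_rot: [0.713, 0.701, 0.0, 0.0]
contact_force: [0.3, -0.2, -4.2]
grip_width: 0.0138
gripper_force: 40.0
t 11.0 tcp [0.4996 0.1148 0.0489] yaw -0.92 tilt -1.0 w 0.0138 | shift tool xyz [0.0002 0.0004 0.0113] turn 0.0014
```

```bash
python3 -m inch '[[[1,0,0,0.004,0],[1,0,0,0.004,0],[1,0,0,0.002,0],[1,0,0,0.001,0],[1,0,0,0.0005,0],[1,0,0,0,0]]]'
python3 -m inch '[[[0.68,0,0,0,0],[0.68,0,0,0,0],[0.68,0,0,0,0],[0.68,0,0,0,0],[0.68,0,0,-0.01,0],[0.68,0,0,-0.03,0],[0.68,0,0,-0.04,0],[0.68,0,0,-0.04,0],[0.68,0,0,-0.04,0],[0.68,0,0,-0.03,0],[0.5,0.02,0,-0.03,0],[0.5,0.02,0,0,0],[0.5,0,0,0,0],[0.5,0,0,0,0]]]'
python3 -c "
from h import *
to(.504,.356,.26,-1)
d,T,W,s=snap('wrist','w4.png')
p=box(W,.068,.085,(.38,.62),(.0,.23));print('top rim',len(p),rect(p[:,:2]),np.median(p,0))
p=box(W,.060,.068,(.48,.52),(.0,.23));print('top rail',rect(p[:,:2]),p.mean(0))
p=box(W,.152,.17,(.38,.63),(.24,.48));print('mid rim',rect(p[:,:2]),np.median(p,0))
d,T,W,s=snap('top')
p=box(W,.068,.085,(.38,.62),(.0,.23));print('top rim',len(p),rect(p[:,:2]),np.median(p,0))
p=box(W,.155,.17,(.38,.63),(.24,.48));print('mid rim',rect(p[:,:2]),np.median(p,0))
p=box(W,.145,.155,(.48,.53),(.24,.48));print('mid rail',rect(p[:,:2]),p.mean(0))
"
```

```text
t: 11.5
tool_pos: [0.4991, 0.1147, 0.0376]
ee_rot: [0.713, 0.701, 0.0, 0.0]
contact_force: [-5.8, -1.4, 12.9]
grip_width: 0.0134
gripper_force: 40.0
t: 12.67
tool_pos: [0.4997, 0.1553, 0.2578]
ee_rot: [0.712, 0.702, 0.0, 0.0]
contact_force: [-0.1, -0.8, -0.7]
grip_width: 0.0453
gripper_force: 0.0
t 12.7 tcp [0.4997 0.1553 0.2578] yaw -0.83 tilt -1.0 w 0.0453 | shift tool xyz [ 0.2008  0.0014 -0.0022] turn 0.0029
top rim 2702 (array([498.9, 116.1]), array([179.3, 160.2]), 89.1) [0.49913635 0.16152653 0.07613414]
top rail (array([501.7, 112.4]), array([171. ,  39.1]), 88.8) [0.49905189 0.11269503 0.06667708]
mid rim (array([503.3, 296.9]), array([ 65.7, 160.3]), 88.7) [0.50347755 0.27765989 0.16070204]
top rim 115 (array([502.3, 116.7]), array([147. , 194.6]), 4.1) [0.50176638 0.03058673 0.07653275]
mid rim (array([506.3, 358.8]), array([185.6, 160.9]), 88.4) [0.49932752 0.38532609 0.16108603]
mid rail (array([511.7, 362.1]), array([ 45.1, 170.5]), 5.7) [0.50585258 0.36342099 0.15106484]
```

View pics/w4.png

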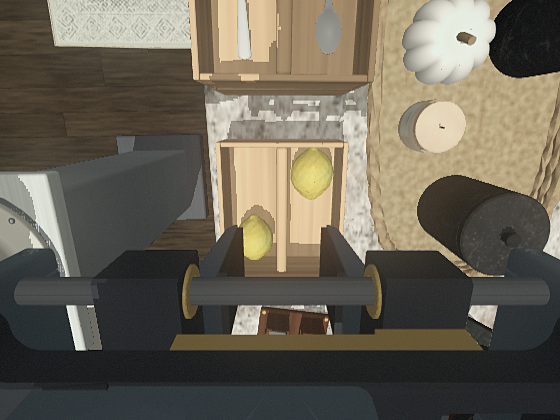

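```bash
python3 -m inch '[[[0.68,0.01,0,0,0],[0.68,0.025,0,0,0],[0.68,0.035,0,0,0],[0.68,0.035,0,0,0],[0.68,0.035,0.0014,0,0.003],[0.68,0.03,0,0,0],[0.68,0.02,0,0,0],[0.68,0.0105,0,0,0],[0.68,0,0,0.025,0],[0.68,0,0,0.025,0],[0.68,0,0,0.025,0],[0.68,0,0,0.025,0],[0.68,0,0,0.02,0],[0.68,0,0,0,0],[0.68,0,0,0,0]]]'
python3 -c "
from h import *
to(.504,.356,.1216,-1)
d,T,W,s=snap('wrist')
p=box(W,.142,.156,(.47,.53),(.36,.44));print('mid rail',len(p),rect(p[:,:2]),p.mean(0))
p=box(W,.157,.17,(.38,.63),(.24,.48));print('mid rim',rect(p[:,:2]))
"
```

```text
t: 14.02
tool_pos: [0.5043, 0.3544, 0.1365]
ee_rot: [0.714, 0.7, -0.001, -0.0]
contact_force: [0.3, 0.2, 0.2]
grip_width: 0.0295
gripper_force: 0.0
t 14.0 tcp [0.5043 0.3544 0.1365] yaw -1.13 tilt -1.0 w 0.0295 | shift tool xyz [ 0.0016 -0.0003  0.0149] turn -0.0023
mid rail 3133 (array([505.9, 399.9]), array([80. , 13.8]), 88.5) [0.50579411 0.40213294 0.15171231]
mid rim (array([505.4, 394.4]), array([108.2, 160.5]), 88.5)
```

```bash
python3 -m inch '[[[0.68,0.001,0.0003,0.01,0],[0.68,0,0,0.005,0],[0.68,0,0,0,0],[1,0,0,0,0],[1,0,0,0,0],[1,0,0,0,0],[1,0,0,0,0],[1,0,0,0,0],[1,0,0,0,0]]]' 40
python3 -m inch '[[[1,0,0,-0.002,0],[1,0,0,-0.004,0],[1,0,0,-0.006,0],[1,0,0,-0.01,0],[1,0,0,-0.014,0],[1,0,0,-0.018,0],[1,0,0,-0.018,0],[1,0,0,-0.014,0],[1,0,0,-0.01,0],[1,0,0,-0.004,0],[1,0,0,0,0],[1,0,0,0,0]]]'
python3 -c "
from h import *
to(.4995,.1147,.17,-1)"
```

```text
t: 14.82
tool_pos: [0.5051, 0.3563, 0.1223]
ee_rot: [0.714, 0.7, 0.0, 0.0]
contact_force: [0.3, -0.3, 5.4]
grip_width: 0.0136
gripper_force: 40.0
t: 15.82
tool_pos: [0.5048, 0.356, 0.2216]
ee_rot: [0.714, 0.7, -0.0, -0.0]
contact_force: [-0.9, 0.2, -2.8]
grip_width: 0.0136
gripper_force: 40.0
t 15.8 tcp [0.5048 0.356  0.2216] yaw -1.09 tilt -1.0 w 0.0136 | shift tool xyz [-0.2414 -0.0006  0.0517] turn -0.0015
```

```bash
python3 -m inch '[[[1,-0.005,0,0,0],[1,-0.01,0,0,0],[1,-0.016,0,0,0],[1,-0.02,0,0,0],[1,-0.022,0,0,0],[1,-0.022,0,0,0],[1,-0.022,0,0,0],[1,-0.022,-0.0006,0,0],[1,-0.022,0,0,0],[1,-0.022,0,0,0],[1,-0.02,0,0,0],[1,-0.017,0,0,0],[1,-0.012,0,0,0],[1,-0.007,0,0,0],[1,-0.0024,0,0,0],[1,0,0,0,0],[1,0,0,0,0]]]'
python3 -m inch '[[[1,0,0,0.005,0],[1,0,0,0.01,0],[1,0,0,0.015,0],[1,0,0,0.018,0],[1,0,0,0.018,0],[1,0,0,0.014,0],[1,0,0,0.01,0],[1,0,0,0.005,0],[1,0,0,0.002,0],[1,0,0,0,0],[1,0,0,0,0]]]'
python3 -c "
from h import *
to(.4995,.1147,.1103,-1)"
```

```text
t: 17.23
tool_pos: [0.4998, 0.1152, 0.222]
ee_rot: [0.714, 0.7, 0.0, -0.0]
contact_force: [0.2, 0.7, -4.0]
grip_width: 0.0137
gripper_force: 40.0
t: 18.15
tool_pos: [0.5002, 0.115, 0.1255]
ee_rot: [0.714, 0.7, 0.0, 0.0]
contact_force: [0.6, -0.5, -3.3]
grip_width: 0.0132
gripper_force: 40.0
t 18.1 tcp [0.5002 0.115  0.1255] yaw -1.08 tilt -1.0 w 0.0132 | shift tool xyz [-0.0003 -0.0007  0.0152] turn -0.0014
```

```bash
python3 -m inch '[[[1,0,-0.0005,0.004,0],[1,0,0,0.004,0],[1,0,0,0.003,0],[1,0,0,0.002,0],[1,0,0,0.002,0],[1,0,0,0,0],[1,0,0,0,0]]]'
```

```text
t: 18.73
tool_pos: [0.4992, 0.1148, 0.1103]
ee_rot: [0.714, 0.7, -0.0, 0.0]
contact_force: [-3.7, -0.2, 6.2]
grip_width: 0.0134
gripper_force: 40.0
```

```bash
python3 -m inch '[[[0.68,0,0,0,0],[0.68,0,0,0,0],[0.68,0,0,0,0],[0.68,0,0,0,0],[0.6,0,0,-0.01,0],[0.6,0,0,-0.03,0],[0.6,0,0,-0.04,0],[0.6,0,0,-0.04,0],[0.6,0,0,-0.02,0],[0.6,0.03,0,-0.01,0],[0.6,0.035,0,0,0],[0.6,0.035,0,0,0],[0.6,0.035,0,0,0],[0.6,0.035,0,0,0],[0.6,0.03,0,0,0],[0.6,0.025,0,0,0],[0.6,0.012,0,0,0],[0.6,0,0,0,0],[0.6,0,0,0,0],[0.6,0,0,0,0]]]'
python3 - <<'E'
from h import *
to(.504,.356,.26,-1)
d,T,W,s=snap('wrist','w5.png')
p=box(W,.082,.098,(.38,.63),(.24,.48));print('crate rim',rect(p[:,:2]),np.median(p,0))
p=box(W,.072,.0855,(.435,.575),(.275,.44))
from scipy.cluster.hierarchy import fcluster,linkage
q=p[::max(1,len(p)//1500)];l=fcluster(linkage(q[:,:2],'single'),.006,'distance')
for k in set(l):
    c=q[l==k]
    if len(c)>60: print('carton?',len(c),rect(c[:,:2]),np.median(c,0).round(4))
d,T,W,s=snap('top','top2.png')
p=box(W,.14,.16,(.38,.62),(.0,.23));print('pile rim',len(p),rect(p[:,:2]),np.median(p,0))
p=box(W,.045,.06,(.42,.6),(-.25,-.04));print('stand tops',len(p),rect(p[:,:2]))
p=box(W,.075,.087,(.42,.6),(-.25,-.04));print('carton top',len(p),rect(p[:,:2]))
E
```

```text
t: 20.4
tool_pos: [0.5038, 0.3507, 0.2603]
ee_rot: [0.714, 0.7, -0.0, 0.0]
contact_force: [0.0, -0.0, -0.1]
grip_width: 0.036
gripper_force: 0.0
t 20.4 tcp [0.5038 0.3507 0.2603] yaw -1.12 tilt -1.0 w 0.036 | shift tool xyz [0.0053 0.0001 0.0003] turn -0.0021
crate rim (array([504.5, 355.3]), array([183.6, 160.5]), 88.8) [0.50521258 0.38521462 0.08903387]
carton? 777 (array([537.9, 321.7]), array([24.1, 51.9]), 4.0) [0.5377 0.3228 0.0803]
carton? 778 (array([469.2, 322.7]), array([52.7, 24.1]), 85.0) [0.4694 0.325  0.0803]
pile rim 476 (array([500.7, 117.3]), array([184.1, 161.4]), 88.9) [0.50080386 0.1143457  0.14832864]
stand tops 133 (array([ 510.2, -143. ]), array([131.3,  91.8]), 81.8)
carton top 88 (array([ 487.3, -106.1]), array([50.1, 23.3]), 79.2)
```

View pics/w5.png

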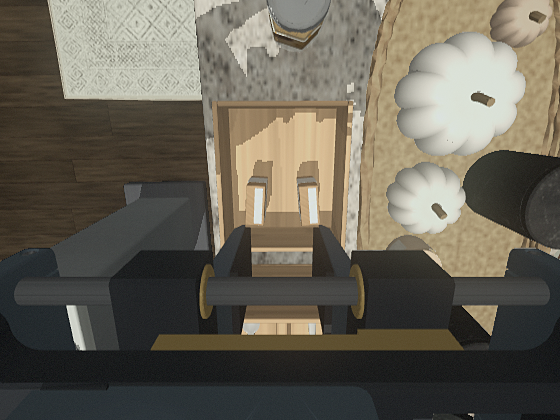

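The crate holds two cartons, at pixels (257,203) and (309,203), both on its −y side. The mid tray is nested on the pile (rim at 0.148, nominal 0.150).

```bash
python3 -m inch '[[[0.6,0,0,0,-0.089],[0.6,-0.0113,0.012,0,0],[0.6,-0.01,0.01,0.02,0],[0.6,-0.01,0.01,0.02,0],[0.6,0,0,0.035,0],[0.6,0,0,0.035,0],[0.6,0,0,0.025,0],[0.6,0,0,0.015,0],[0.6,0,0,0,0],[0.6,0,0,0,0]]]'
python3 -c "
from h import *
to(.5379,.322,.043,4)"
```

```text
t: 21.33
tool_pos: [0.5383, 0.3218, 0.11]
ee_rot: [0.683, 0.731, -0.0, -0.0]
contact_force: [0.7, 0.9, 0.5]
grip_width: 0.0367
gripper_force: 0.0
t 21.3 tcp [0.5383 0.3218 0.11  ] yaw 3.91 tilt -1.0 w 0.0367 | shift tool xyz [ 0.0003 -0.0003  0.067 ] turn -0.0015
```

```bash
python3 -m inch '[[[0.6,0,0,0.015,0],[0.6,0,0,0.02,0],[0.6,0,0,0.02,0],[0.6,0,0,0.012,0],[0.6,0,0,0,0],[1,0,0,0,0],[1,0,0,0,0],[1,0,0,0,0],[1,0,0,0,0],[1,0,0,0,0]]]' 20
python3 -m inch '[[[1,0,0,-0.005,0],[1,0,0,-0.015,0],[1,0,0,-0.025,0],[1,0,0,-0.035,0],[1,0,0,-0.04,0],[1,0,0,-0.04,0],[1,0,0,-0.03,0],[1,0,0,-0.02,0],[1,0,0,-0.01,0],[1,0,0,0,0]]]'
python3 - <<'E'
from h import *
d,T,W,s=snap('top','top3.png')
for o in env.silhouettes(d,'stand')[:1]:
    print(o['p'],o['xy'])
p=box(W,.045,.06,(.42,.6),(-.28,-.02));print('stand tops',len(p),rect(p[:,:2]))
p=box(W,.075,.087,(.42,.6),(-.28,-.02));print('carton top',len(p),rect(p[:,:2]))
to(.51,-.143,.22,-8.6)
E
```

```text
t: 22.17
tool_pos: [0.5388, 0.3232, 0.0445]
ee_rot: [0.682, 0.731, 0.001, 0.001]
contact_force: [-0.7, -0.9, 7.4]
grip_width: 0.0242
gripper_force: 20.0
t: 23.0
tool_pos: [0.5387, 0.3232, 0.2656]
ee_rot: [0.682, 0.731, 0.002, 0.001]
contact_force: [-0.5, 0.5, -0.4]
grip_width: 0.024
gripper_force: 20.0
0.82 [326.5, 216.0]
stand tops 146 (array([ 510.6, -142.7]), array([131.6,  91.4]), 81.2)
carton top 85 (array([ 487.5, -104.3]), array([52.4, 23.4]), 78.9)
t 23.1 tcp [0.5374 0.3226 0.2621] yaw 4.01 tilt -1.0 w 0.0238 | shift tool xyz [-0.4625 -0.0599  0.0423] turn 0.2202
```

```bash
python3 -m inch '[[[1,0,0,0,0.111],[1,0,0,0,0.111],[1,-0.015,0.001,0,0],[1,-0.025,0.002,0,0],[1,-0.035,0.003,0,0],[1,-0.035,0.003,0,0],[1,-0.035,0.003,0,0],[1,-0.035,0.003,0,0],[1,-0.035,0.003,0,0],[1,-0.035,0.003,0,0],[1,-0.035,0.003,0,0],[1,-0.035,0.003,0,0],[1,-0.035,0.003,0,0],[1,-0.035,0.003,0,0],[1,-0.035,0.003,0,0],[1,-0.035,0.003,0,0],[1,-0.0167,0.003,0,0],[1,-0.01,0.0004,0,0],[1,0,0,0,0],[1,0,0,0,0]]]'
cat >> h.py <<'E'
def stand(W,bays=(0,1,2,3)):
    p=box(W,.044,.06,(.40,.64),(-.30,.02));n=len(p)
    (c,s,a)=cv2.minAreaRect(np.float32(p[:,:2])*1000)
    if s[0]<s[1]: a+=90; s=s[::-1]
    yaw=(a-90+90)%180-90;t=np.radians(yaw);Rm=np.array([[np.cos(t),-np.sin(t)],[np.sin(t),np.cos(t)]])
    print('stand n',n,'c',np.round(c,1),'size',np.round(s,1),'yaw',round(yaw,2))
    B={0:(-28,-34),1:(28,-34),2:(-28,34),3:(28,34)}
    for b in bays: print('bay',b,((np.array(c)+Rm@np.array(B[b]))/1000).round(4))
E
python3 - <<'E'
from h import *
to(.4776,-.1722,.12,-8.7)
d,T,W,s=snap('wrist','w6.png'); stand(W)
p=box(W,.075,.087,(.42,.6),(-.28,-.02));print('carton top',len(p),rect(p[:,:2]))
d,T,W,s=snap('top'); stand(W,())
E
```

```text
t: 24.77
tool_pos: [0.5055, -0.1642, 0.2621]
ee_rot: [0.759, 0.651, -0.0, -0.001]
contact_force: [0.0, 0.1, -1.1]
grip_width: 0.0238
gripper_force: 20.0
t 24.8 tcp [ 0.5055 -0.1642  0.2621] yaw -8.69 tilt -1.0 w 0.0238 | shift tool xyz [-0.0122 -0.0261  0.1422] turn 0.0001
stand n 1123 c [ 538.2 -112.9] size [246.3 146.9] yaw -42.4
bay 0 [ 0.4946 -0.1191]
bay 1 [ 0.536  -0.1569]
bay 2 [ 0.5405 -0.0689]
bay 3 [ 0.5818 -0.1067]
carton top 864 (array([ 485.8, -107.7]), array([50.9, 23.8]), 82.0)
stand n 59 c [564.2 -95.2] size [173.2  83.2] yaw -77.47
```

View pics/w6.png

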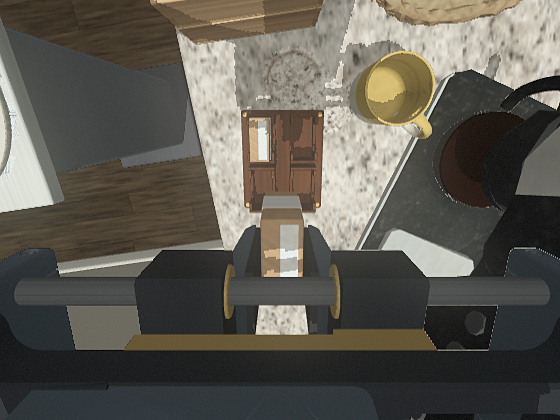

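```bash
sed -i 's/(.40,.64),(-.30,.02)/(.43,.585),(-.25,-.03)/; s/box(W,.044,.06/box(W,.046,.057/' h.py
python3 - <<'E'
from h import *
d,T,W,s=snap('wrist'); stand(W)
p=box(W,.22,.31,(.44,.57),(-.25,-.10));p=p[np.abs((p-s['tool_pos'])[:,0])<.025]
b=p[p[:,2]<p[:,2].min()+.02]
for z in np.arange(.225,.30,.01):
    q=p[abs(p[:,2]-z)<.005]
    if len(q)>20: print(z.round(3),len(q),np.percentile(q[:,1],[50,95]).round(4),np.percentile(q[:,0],[5,50,95]).round(4))
E
```

```text
stand n 957 c [ 508.3 -146. ] size [131.5  91.2] yaw -8.42
bay 0 [ 0.4756 -0.1756]
bay 1 [ 0.531  -0.1838]
bay 2 [ 0.4856 -0.1083]
bay 3 [ 0.541  -0.1165]
0.235 95 [-0.1392 -0.1379] [0.4979 0.508  0.5189]
0.245 99 [-0.1391 -0.1375] [0.4985 0.5088 0.5193]
0.255 121 [-0.139  -0.1373] [0.4975 0.5088 0.5195]
0.265 161 [-0.1391 -0.1373] [0.4984 0.5088 0.5197]
0.275 195 [-0.1391 -0.1374] [0.4981 0.5089 0.5201]
0.285 232 [-0.1397 -0.1379] [0.4933 0.5094 0.5225]
0.295 2848 [-0.153  -0.1395] [0.4945 0.5068 0.5191]
```

```bash
python3 -m inch '[[[1,-0.0052,-0.0093,0,0.003],[1,-0.005,-0.009,0.005,0],[1,-0.005,-0.009,0.015,0],[1,0,0,0.025,0],[1,0,0,0.03,0],[1,0,0,0.03,0],[1,0,0,0.03,0],[1,0,0,0.02,0],[1,0,0,0.01,0],[1,0,0,0.003,0],[1,0,0,0,0],[1,0,0,0,0]]]'
python3 - <<'E'
from h import *
to(.4762,-.1751,.056,-8.5)
d,T,W,s=snap('wrist'); stand(W,(0,))
p=box(W,.065,.12,(.44,.57),(-.25,-.10));p=p[np.abs((p-s['tool_pos'])[:,0])<.022]
for z in np.arange(.07,.11,.01):
    q=p[abs(p[:,2]-z)<.005];q=q[(q[:,1]<-.135)]
    if len(q)>20: print(z.round(3),len(q),np.percentile(q[:,1],[50,95]).round(4),np.percentile(q[:,0],[5,50,95]).round(4))
E
```

```text
t: 25.92
tool_pos: [0.477, -0.1755, 0.0958]
ee_rot: [0.76, 0.65, 0.0, 0.0]
contact_force: [0.1, -0.3, -0.5]
grip_width: 0.0241
gripper_force: 20.0
t 25.9 tcp [ 0.477  -0.1755  0.0958] yaw -8.85 tilt -1.0 w 0.0241 | shift tool xyz [ 0.0002 -0.0009  0.0398] turn -0.0062
stand n 2616 c [ 508.6 -145. ] size [128.7  91.6] yaw -8.88
bay 0 [ 0.4757 -0.1743]
0.07 98 [-0.1514 -0.1498] [0.4693 0.4797 0.4897]
0.08 100 [-0.1512 -0.1494] [0.4699 0.4808 0.491 ]
0.09 139 [-0.1509 -0.1493] [0.469  0.4795 0.4907]
0.1 155 [-0.1511 -0.1494] [0.4693 0.4801 0.4912]
```

```bash
python3 -m inch '[[[1,0.001,-0.0007,0.003,0],[1,0,0,0.005,0],[1,0,0,0.006,0],[1,0,0,0.006,0],[1,0,0,0.006,0],[1,0,0,0.006,0],[1,0,0,0.005,0],[1,0,0,0.002,0],[1,0,0,0,0]]]'
```

```text
t: 26.72
tool_pos: [0.476, -0.1743, 0.0554]
ee_rot: [0.76, 0.65, -0.0, -0.0]
contact_force: [-0.4, 0.1, -0.6]
grip_width: 0.0237
gripper_force: 20.0
```

```bash
python3 -m inch '[[[0.6,0,0,0,0],[0.6,0,0,0,0],[0.6,0,0,0,0],[0.6,0,0,-0.01,0],[0.6,0,0,-0.03,0],[0.6,0,0,-0.04,0],[0.6,0,0,-0.04,0],[0.6,0,0,-0.04,0],[0.6,0,0,-0.04,0],[0.6,-0.02,0.015,-0.01,0],[0.6,-0.02,0.015,0,0],[0.6,0,0,0,0],[0.6,0,0,0,0]]]'
python3 - <<'E'
from h import *
to(.4692,.3227,.265,-5)
d,T,W,s=snap('wrist','w7.png'); stand(W)
p=box(W,.07,.1,(.42,.585),(-.28,-.02))
for lo,hi in((-.25,-.145),(-.14,-.05)):
    q=p[(p[:,1]>lo)&(p[:,1]<hi)];print(len(q),rect(q[:,:2]),np.median(q,0))
E
```

```text
t: 27.8
tool_pos: [0.4998, -0.2192, 0.2668]
ee_rot: [0.76, 0.65, 0.0, 0.0]
contact_force: [0.2, 0.9, 0.5]
grip_width: 0.0368
gripper_force: 0.0
t 27.8 tcp [ 0.4998 -0.2192  0.2668] yaw -8.94 tilt -1.0 w 0.0368 | shift tool xyz [ 0.5306 -0.1145  0.0016] turn -0.0687
stand n 1036 c [ 508.4 -145.9] size [131.5  91.2] yaw -8.45
bay 0 [ 0.4757 -0.1754]
bay 1 [ 0.5311 -0.1837]
bay 2 [ 0.4857 -0.1082]
bay 3 [ 0.5411 -0.1164]
841 (array([ 474.8, -175.8]), array([52.2, 23.9]), 81.5) [ 0.47525624 -0.17498766  0.07936082]
974 (array([ 485.8, -107.9]), array([50.5, 24.1]), 81.1) [ 0.48624419 -0.10699105  0.07940131]
```

View pics/w7.png

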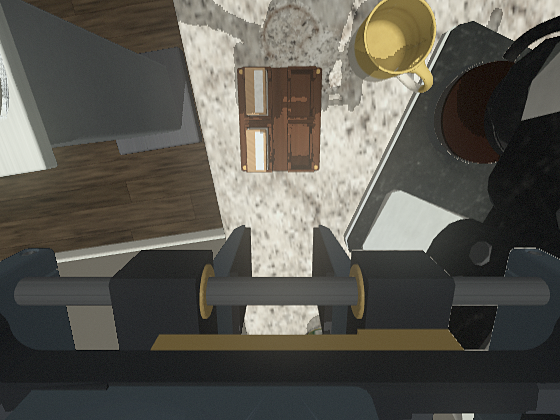

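Both cartons are seated, with tops at 0.079 (pixels 258,92 and 258,148). Now the second carton.

```bash
python3 -m inch '[[[0.6,0,0,0,-0.069],[0.6,0.02,-0.003,0,0],[0.6,0.03,-0.005,0,0],[0.6,0.036,-0.005,0,0],[0.6,0.036,-0.005,0,0],[0.6,0.036,-0.005,0,0],[0.6,0.036,-0.005,0,0],[0.6,0.036,-0.005,0,0],[0.6,0.036,-0.005,0,0],[0.6,0.036,-0.005,0,0],[0.6,0.036,-0.005,0,0],[0.6,0.036,-0.005,0,0],[0.6,0.036,-0.005,0,0],[0.6,0.036,-0.005,0,0],[0.6,0.036,-0.005,0,0],[0.6,0.036,-0.005,0,0],[0.6,0.0191,-0.0048,0,0],[0.6,0,0,0,0],[0.6,0,0,0,0]]]'
python3 - <<'E'
from h import *
to(.4692,.3227,.11,-5)
d,T,W,s=snap('wrist')
p=box(W,.07,.0855,(.435,.575),(.275,.44));print('carton',len(p),rect(p[:,:2]),np.median(p,0))
p=box(W,.086,.098,(.38,.63),(.24,.48));print('crate rim',rect(p[:,:2]),np.median(p,0))
E
```

```text
t: 29.43
tool_pos: [0.467, 0.324, 0.2659]
ee_rot: [0.736, 0.677, -0.0, -0.0]
contact_force: [-0.2, -0.5, 0.2]
grip_width: 0.0363
gripper_force: 0.0
t 29.4 tcp [0.467  0.324  0.2659] yaw -4.78 tilt -1.0 w 0.0363 | shift tool xyz [-0.0011  0.0024  0.1559] turn 0.0038
carton 805 (array([469.1, 322.9]), array([52.3, 24. ]), 85.8) [0.46925994 0.32506246 0.08038951]
crate rim (array([504.5, 355.5]), array([184. , 160.2]), 88.9) [0.50768488 0.37807901 0.08915782]
```

```bash
python3 -m inch '[[[0.6,-0.001,0.002,0.025,0],[0.6,0,0,0.035,0],[0.6,0,0,0.035,0],[0.6,0,0,0.035,0],[0.6,0,0,0.035,0],[0.6,0,0,0.025,0],[0.6,0,0,0.02,0],[0.6,0,0,0.012,0],[0.6,0,0,0,0],[0.6,0,0,0,0],[1,0,0,0,0],[1,0,0,0,0],[1,0,0,0,0],[1,0,0,0,0]]]' 20
python3 -m inch '[[[1,0,0,-0.005,0],[1,0,0,-0.015,0],[1,0,0,-0.025,0],[1,0,0,-0.035,0],[1,0,0,-0.04,0],[1,0,0,-0.04,0],[1,0,0,-0.03,0],[1,0,0,-0.02,0],[1,0,0,-0.01,0],[1,0,0,0,0]]]'
python3 - <<'E'
from h import *
to(.505,-.18,.262,-8.5)
d,T,W,s=snap('top'); stand(W)
E
```

```text
t: 30.65
tool_pos: [0.471, 0.3222, 0.0452]
ee_rot: [0.737, 0.676, 0.001, 0.0]
contact_force: [-1.4, -2.6, 8.8]
grip_width: 0.024
gripper_force: 19.9
t: 31.48
tool_pos: [0.471, 0.3225, 0.2663]
ee_rot: [0.737, 0.676, 0.002, 0.0]
contact_force: [-0.4, 1.1, -1.0]
grip_width: 0.0239
gripper_force: 19.9
t 31.5 tcp [0.471  0.3225 0.2663] yaw -4.92 tilt -1.0 w 0.0239 | shift tool xyz [-0.4977  0.077   0.0035] turn 0.0624
stand n 117 c [ 510.8 -143. ] size [131.4  91.5] yaw -8.74
bay 0 [ 0.4779 -0.1723]
bay 1 [ 0.5333 -0.1808]
bay 2 [ 0.4883 -0.1051]
bay 3 [ 0.5436 -0.1136]
```

```bash
python3 -m inch '[[[1,0,0,0,0.0624],[1,-0.015,0.004,0,0],[1,-0.025,0.006,0,0],[1,-0.035,0.008,0,0],[1,-0.035,0.008,0,0],[1,-0.035,0.008,0,0],[1,-0.035,0.008,0,0],[1,-0.035,0.008,0,0],[1,-0.035,0.008,0,0],[1,-0.035,0.008,0,0],[1,-0.035,0.008,0,0],[1,-0.035,0.008,0,0],[1,-0.035,0.008,0,0],[1,-0.035,0.008,0,0],[1,-0.035,0.008,0,0],[1,-0.018,0.004,0,0],[1,-0.008,0.002,0,0],[1,0,0,0,0],[1,0,0,0,0],[1,0,0,0,0]]]'
python3 - <<'E'
from h import *
to(.5311,-.1837,.095,-8.5)
d,T,W,s=snap('wrist'); stand(W)
p=box(W,.235,.28,(.44,.60),(-.25,-.10));p=p[np.abs((p-s['tool_pos'])[:,0])<.025]
for z in (.24,.25,.26,.27):
    q=p[abs(p[:,2]-z)<.005]
    if len(q)>20:
        y=np.median(q[:,1]);x=np.mean(np.percentile(q[:,0],[5,95]));t=np.radians(8.5)
        print(z,len(q),'face',x.round(4),y.round(4),'centre',(x-.026*np.sin(t)).round(4),(y-.026*np.cos(t)).round(4))
E
```

```text
t: 33.2
tool_pos: [0.5088, -0.1737, 0.2634]
ee_rot: [0.757, 0.653, -0.0, -0.001]
contact_force: [-0.7, -0.2, -0.4]
grip_width: 0.024
gripper_force: 19.9
t 33.2 tcp [ 0.5088 -0.1737  0.2634] yaw -8.45 tilt -1.0 w 0.024 | shift tool xyz [-0.0067  0.0237  0.1683] turn 0.0009
stand n 1005 c [ 508.5 -145.8] size [130.9  91.2] yaw -8.66
bay 0 [ 0.4757 -0.1752]
bay 1 [ 0.5311 -0.1836]
bay 2 [ 0.486 -0.108]
bay 3 [ 0.5413 -0.1164]
0.24 96 face 0.5109 -0.1471 centre 0.5071 -0.1728
0.25 105 face 0.5114 -0.1468 centre 0.5075 -0.1725
0.26 126 face 0.5116 -0.1467 centre 0.5077 -0.1725
0.27 167 face 0.512 -0.1469 centre 0.5082 -0.1726
```

```bash
python3 -m inch '[[[1,-0.0024,0.009,0,0],[1,-0.003,0.009,0.005,0],[1,-0.002,0.007,0.015,0],[1,0,0,0.025,0],[1,0,0,0.03,0],[1,0,0,0.03,0],[1,0,0,0.03,0],[1,0,0,0.02,0],[1,0,0,0.01,0],[1,0,0,0.003,0],[1,0,0,0,0],[1,0,0,0,0]]]'
python3 - <<'E'
from h import *
to(.5320,-.1845,.056,-8.6)
d,T,W,s=snap('wrist'); stand(W,(1,))
p=box(W,.065,.12,(.44,.60),(-.25,-.10));p=p[np.abs((p-s['tool_pos'])[:,0])<.022]
for z in (.07,.08,.09,.1):
    q=p[abs(p[:,2]-z)<.005];q=q[q[:,1]<-.14]
    if len(q)>20:
        y=np.median(q[:,1]);x=np.mean(np.percentile(q[:,0],[5,95]));t=np.radians(8.6)
        print(z,len(q),'face',x.round(4),y.round(4),'centre',(x-.026*np.sin(t)).round(4),(y-.026*np.cos(t)).round(4))
E
```

```text
t: 34.25
tool_pos: [0.5338, -0.1865, 0.097]
ee_rot: [0.758, 0.653, 0.0, 0.001]
contact_force: [0.6, -0.3, -0.7]
grip_width: 0.0238
gripper_force: 19.9
t 34.2 tcp [ 0.5338 -0.1865  0.097 ] yaw -8.49 tilt -1.0 w 0.0238 | shift tool xyz [ 0.0017 -0.0021  0.041 ] turn 0.0018
stand n 2799 c [ 508.4 -145.9] size [131.3  91.1] yaw -9.09
bay 1 [ 0.5307 -0.1839]
0.07 89 face 0.5359 -0.1601 centre 0.5321 -0.1858
0.08 93 face 0.5362 -0.1599 centre 0.5323 -0.1856
0.09 123 face 0.5364 -0.1596 centre 0.5325 -0.1853
0.1 152 face 0.5368 -0.1596 centre 0.5329 -0.1853
```

```bash
python3 -m inch '[[[1,0.0016,-0.0015,0.002,0],[1,0,0,0.005,0],[1,0,0,0.006,0],[1,0,0,0.006,0],[1,0,0,0.006,0],[1,0,0,0.006,0],[1,0,0,0.006,0],[1,0,0,0.003,0],[1,0,0,0,0]]]'
```

```text
t: 35.05
tool_pos: [0.5313, -0.1843, 0.0551]
ee_rot: [0.758, 0.653, -0.0, -0.0]
contact_force: [0.1, 0.2, -1.1]
grip_width: 0.024
gripper_force: 19.9
```

```bash
python3 -m inch '[[[0.6,0,0,0,0],[0.6,0,0,0,0],[0.6,0,0,0,0],[0.6,0,0,-0.01,0],[0.6,0,0,-0.03,0],[0.6,0,0,-0.04,0],[0.6,0,0,-0.04,0],[0.6,0,0,-0.04,0],[0.6,0,0,-0.04,0],[0.6,-0.02,-0.015,-0.01,0],[0.6,-0.02,-0.015,0,0],[0.6,0,0,0,0],[0.6,0,0,0,0]]]'
python3 - <<'E'
from h import *
to(.4995,.1147,.262,-1.1)
d,T,W,s=snap('wrist','w8.png'); stand(W)
p=box(W,.07,.1,(.42,.585),(-.28,-.02))
from scipy.cluster.hierarchy import fcluster,linkage
q=p[::max(1,len(p)//1500)];l=fcluster(linkage(q[:,:2],'single'),.006,'distance')
for k in set(l):
    c=q[l==k]
    if len(c)>60: print('carton',len(c),rect(c[:,:2]),np.median(c,0).round(4))
d,T,W,s=snap('top')
p=box(W,.14,.16,(.38,.62),(.0,.23));print('pile rim',len(p),rect(p[:,:2]),np.median(p,0))
E
```

```text
t: 36.13
tool_pos: [0.4954, -0.22, 0.2672]
ee_rot: [0.758, 0.652, 0.0, 0.001]
contact_force: [0.3, 0.5, -0.4]
grip_width: 0.0368
gripper_force: 0.0
t 36.1 tcp [ 0.4954 -0.22    0.2672] yaw -8.6 tilt -1.0 w 0.0368 | shift tool xyz [ 0.3316 -0.046   0.005 ] turn -0.1308
stand n 1103 c [ 508.6 -146.1] size [131.5  91.2] yaw -8.49
bay 0 [ 0.4758 -0.1756]
bay 1 [ 0.5312 -0.1838]
bay 2 [ 0.4859 -0.1083]
bay 3 [ 0.5413 -0.1166]
carton 847 (array([ 529.6, -183.8]), array([51.3, 23.8]), 82.1) [ 0.5294 -0.1828  0.0795]
carton 962 (array([ 485.6, -108.4]), array([50.7, 23.7]), 80.8) [ 0.486  -0.1075  0.0794]
carton 846 (array([ 474.7, -175.5]), array([51.2, 23.7]), 80.8) [ 0.4751 -0.1747  0.0794]
pile rim 437 (array([500.5, 117.2]), array([184.3, 161.2]), 88.6) [0.50156871 0.12031104 0.1482422 ]
```

All three cartons are home with tops at 0.0795. Next I'll fetch the teaspoon tray.

```bash
python3 -m inch '[[[0.68,0,0,0,-0.065],[0.68,0,0,0,-0.066],[0.68,0.02,0,0,0],[0.68,0.03,0,0,0],[0.68,0.036,0,0,0],[0.68,0.036,0,0,0],[0.68,0.036,0,0,0],[0.68,0.036,0,0,0],[0.68,0.036,-0.0026,0,0],[0.68,0.036,0,0,0],[0.68,0.034,0,0,0],[0.68,0.02,0,0,0],[0.68,0.0148,0,0,0],[0.68,0,0,0.03,0],[0.68,0,0,0.04,0],[0.68,0,0,0.04,0],[0.68,0,0,0.02,0],[0.68,0,0,0,0],[0.68,0,0,0,0]]]'
python3 - <<'E'
from h import *
to(.4992,.1148,.1103,-1.1)
d,T,W,s=snap('wrist')
p=box(W,.144,.16,(.38,.62),(.0,.23));print('pile rim',len(p),rect(p[:,:2]),np.median(p,0))
p=box(W,.130,.143,(.47,.53),(.12,.2));print('rail',len(p),rect(p[:,:2]),p.mean(0))
E
```

```text
t: 37.82
tool_pos: [0.4989, 0.1158, 0.1358]
ee_rot: [0.713, 0.701, -0.001, -0.001]
contact_force: [0.3, 0.4, -0.2]
grip_width: 0.029
gripper_force: 0.0
t 37.8 tcp [0.4989 0.1158 0.1358] yaw -0.96 tilt -1.0 w 0.029 | shift tool xyz [-0.001   0.0004  0.0255] turn 0.0025
pile rim 6983 (array([499.6, 159.1]), array([ 96.3, 160.2]), 89.1) [0.50354119 0.19712298 0.1490589 ]
rail 2769 (array([499.9, 160. ]), array([80.1, 14. ]), 89.1) [0.49978682 0.16200003 0.13968904]
```

```bash
python3 -m inch '[[[0.68,-0.001,0.0002,0.01,0.002],[0.68,0,0,0.01,0],[0.68,0,0,0.0055,0],[0.68,0,0,0,0],[0.68,0,0,0,0],[1,0,0,0,0],[1,0,0,0,0],[1,0,0,0,0],[1,0,0,0,0],[1,0,0,0,0]]]' 40
python3 -m inch '[[[1,0,0,-0.002,0],[1,0,0,-0.004,0],[1,0,0,-0.006,0],[1,0,0,-0.01,0],[1,0,0,-0.014,0],[1,0,0,-0.018,0],[1,0,0,-0.018,0],[1,0,0,-0.014,0],[1,0,0,-0.01,0],[1,0,0,-0.006,0],[1,0,0,0,0],[1,0,0,0,0]]]'
python3 - <<'E'
from h import *
to(.5051,.3563,.2,-1.1)
d,T,W,s=snap('top')
p=box(W,.083,.098,(.38,.63),(.23,.48));print('crate rim top',len(p),rect(p[:,:2]),np.median(p,0))
d,T,W,s=snap('wrist')
p=box(W,.083,.098,(.38,.63),(.23,.48));print('crate rim wrist',len(p),rect(p[:,:2]))
z0=s['tool_pos'][2];p=box(W,z0+.033,z0+.05,(.38,.62),(.0,.23));print('tray rim',len(p),rect(p[:,:2]),np.percentile(p[:,2],[5,50,95]))
E
```

```text
t: 38.7
tool_pos: [0.4996, 0.1143, 0.1109]
ee_rot: [0.714, 0.7, 0.0, 0.0]
contact_force: [-1.3, -0.1, 6.2]
grip_width: 0.0135
gripper_force: 40.0
t: 39.7
tool_pos: [0.4992, 0.1143, 0.2124]
ee_rot: [0.714, 0.7, -0.0, -0.0]
contact_force: [1.0, 0.1, -4.1]
grip_width: 0.0137
gripper_force: 40.0
t 39.7 tcp [0.4992 0.1143 0.2124] yaw -1.11 tilt -1.0 w 0.0137 | shift tool xyz [0.2421 0.0012 0.0123] turn -0.0002
crate rim top 334 (array([506.4, 357.9]), array([185.6, 161.2]), 89.2) [0.50452516 0.36309272 0.08945427]
crate rim wrist 1958 (array([503.2, 278.9]), array([ 32.3, 159.8]), 89.1)
tray rim 11236 (array([498.9, 133.1]), array([147.5, 160.3]), 88.8) [0.24661128 0.25000428 0.25142085]
```

```bash
python3 -m inch '[[[1,0.005,0,0,0],[1,0.01,0,0,0],[1,0.016,0,0,0],[1,0.02,0,0,0],[1,0.022,0,0,0],[1,0.022,0,0,0],[1,0.022,0,0,0],[1,0.022,0.001,0,0],[1,0.022,0,0,0],[1,0.022,0,0,0],[1,0.02,0,0,0],[1,0.017,0,0,0],[1,0.012,0,0,0],[1,0.007,0,0,0],[1,0.0026,0,0,0],[1,0,0,0,0],[1,0,0,0,0]]]'
python3 -m inch '[[[1,0,0,0.005,0],[1,0,0,0.01,0],[1,0,0,0.014,0],[1,0,0,0.014,0],[1,0,0,0.012,0],[1,0,0,0.01,0],[1,0,0,0.006,0],[1,0,0,0.002,0],[1,0,0,0,0],[1,0,0,0,0]]]'
python3 -c "
from h import *
to(.5049,.3557,.1223,-1.1)"
```

```text
t: 41.22
tool_pos: [0.505, 0.3552, 0.2124]
ee_rot: [0.714, 0.7, -0.0, 0.0]
contact_force: [-0.6, -0.8, -4.1]
grip_width: 0.0133
gripper_force: 40.0
t: 42.05
tool_pos: [0.5054, 0.3559, 0.1399]
ee_rot: [0.714, 0.7, 0.0, 0.0]
contact_force: [0.6, -0.2, -2.7]
grip_width: 0.0135
gripper_force: 40.0
t 42.0 tcp [0.5054 0.3559 0.1399] yaw -1.11 tilt -1.0 w 0.0135 | shift tool xyz [-0.0002 -0.0005  0.0176] turn -0.0003
```

```bash
python3 -m inch '[[[1,0,-0.0004,0.004,0],[1,0,0,0.004,0],[1,0,0,0.003,0],[1,0,0,0.003,0],[1,0,0,0.002,0],[1,0,0,0.0015,0],[1,0,0,0,0],[1,0,0,0,0]]]'
```

```text
t: 42.72
tool_pos: [0.5046, 0.3558, 0.1229]
ee_rot: [0.714, 0.7, 0.0, 0.0]
contact_force: [-6.0, -3.4, 12.1]
grip_width: 0.0135
gripper_force: 40.0
```

```bash
python3 -m inch '[[[0.68,0,0,0,0],[0.68,0,0,0,0],[0.68,0,0,0,0],[0.68,0,0,0,0],[0.68,0,0,-0.01,0],[0.68,0,0,-0.03,0],[0.68,0,0,-0.04,0],[0.68,0,0,-0.04,0],[0.68,0,0,-0.02,0],[0.68,0,0,0,0],[0.68,0,0,0,0]]]'
python3 - <<'E'
from h import *
to(.4992,.1147,.0376,-1)
d,T,W,s=snap('wrist','w9.png')
p=box(W,.155,.17,(.38,.63),(.23,.48));print('mid rim',len(p),rect(p[:,:2]),np.percentile(p[:,2],[5,50,95]))
E
```

```text
t: 43.63
tool_pos: [0.5052, 0.3561, 0.2639]
ee_rot: [0.714, 0.7, 0.001, 0.0]
contact_force: [0.1, -0.3, -0.1]
grip_width: 0.029
gripper_force: 0.0
t 43.6 tcp [0.5052 0.3561 0.2639] yaw -1.11 tilt -1.0 w 0.029 | shift tool xyz [-0.2419 -0.0019  0.2259] turn -0.0019
mid rim 3330 (array([504.1, 358.6]), array([178.6, 160.4]), 88.6) [0.15609307 0.16099505 0.16235977]
```

View pics/w9.png

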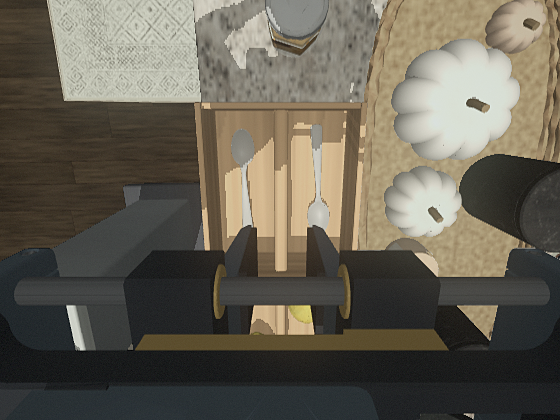

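The teaspoon tray is nested (rim at 0.161, spoons inside at (243,170) and (317,180)). The lemon tray is next.

```bash
python3 -m inch '[[[0.68,-0.015,0,0,0],[0.68,-0.03,0,0,0],[0.68,-0.036,0,0,0],[0.68,-0.036,-0.0019,0,0],[0.68,-0.036,0,0,0],[0.68,-0.036,0,0,0],[0.68,-0.03,0,0,0],[0.68,-0.0229,0,0,0],[0.68,0,0,0.035,0],[0.68,0,0,0.04,0],[0.68,0,0,0.04,0],[0.68,0,0,0.035,0],[0.68,0,0,0,0],[0.68,0,0,0,0]]]'
python3 - <<'E'
from h import *
to(.4992,.1147,.0376,-1)
d,T,W,s=snap('wrist','w10.png')
p=box(W,.073,.085,(.38,.62),(.0,.23));print('rim',len(p),rect(p[:,:2]),p.max(0))
p=box(W,.060,.0715,(.47,.53),(.11,.2));print('rail',len(p),rect(p[:,:2]),p.mean(0))
E
```

```text
t: 44.85
tool_pos: [0.4963, 0.1134, 0.1109]
ee_rot: [0.714, 0.7, -0.002, -0.002]
contact_force: [1.1, -0.2, 0.0]
grip_width: 0.0293
gripper_force: 0.0
t 44.9 tcp [0.4963 0.1134 0.1109] yaw -1.12 tilt -1.0 w 0.0293 | shift tool xyz [0.0014 0.0032 0.0733] turn -0.0022
rim 5175 (array([498.4, 114. ]), array([183.6, 160.2]), 89.0) [0.57976823 0.20668272 0.07953088]
rail 2456 (array([509.7, 156.7]), array([44.8, 91.8]), 6.0) [0.5037129  0.15810597 0.0668148 ]
```

View pics/w10.png

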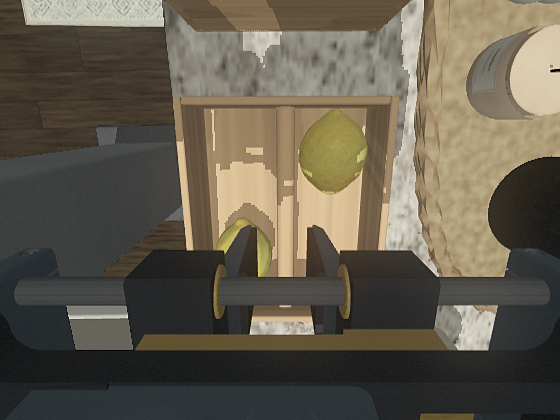

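Rail at column 287, lemons well placed at (245,245) and (333,150). I'll let the arm settle, then go down.

```bash
python3 -m inch '[[[0.68,0,0,0.015,0],[0.68,0,0,0.015,0],[0.68,0,0,0.008,0],[0.68,0,0,0,0],[0.68,0,0,0,0]]]'; python3 -c "
from h import *
to(.4992,.1147,.0376,-1)"
```

```text
t: 45.32
tool_pos: [0.4987, 0.1141, 0.0752]
ee_rot: [0.714, 0.7, 0.0, 0.0]
contact_force: [-0.4, 0.4, -0.1]
grip_width: 0.0296
gripper_force: 0.0
t 45.3 tcp [0.4987 0.1141 0.0752] yaw -1.11 tilt -1.0 w 0.0296 | shift tool xyz [0.0007 0.0004 0.0376] turn -0.0019
```

```bash
python3 -m inch '[[[0.68,0.0006,0.0003,0.012,0],[0.68,0,0,0.015,0],[0.68,0,0,0.01,0],[0.68,0,0,0,0],[0.68,0,0,0,0],[1,0,0,0,0],[1,0,0,0,0],[1,0,0,0,0],[1,0,0,0,0],[1,0,0,0,0]]]' 40
python3 -m inch '[[[1,0,0,-0.003,0],[1,0,0,-0.007,0],[1,0,0,-0.012,0],[1,0,0,-0.018,0],[1,0,0,-0.02,0],[1,0,0,-0.022,0],[1,0,0,-0.022,0],[1,0,0,-0.022,0],[1,0,0,-0.022,0],[1,0,0,-0.022,0],[1,0,0,-0.018,0],[1,0,0,-0.015,0],[1,0,0,-0.01,0],[1,0,0,-0.005,0],[1,0,0,0,0],[1,0,0,0,0]]]'
python3 - <<'E'
from h import *
to(.5042,.3560,.24,-1.1)
d,T,W,s=snap('wrist')
z0=s['tool_pos'][2];p=box(W,z0+.033,z0+.05,(.38,.62),(.0,.23));print('tray rim',len(p),rect(p[:,:2]),np.percentile(p[:,2],[5,50,95]))
E
```

```text
t: 46.15
tool_pos: [0.499, 0.1147, 0.0377]
ee_rot: [0.714, 0.7, 0.001, 0.0]
contact_force: [-0.3, -0.2, 8.1]
grip_width: 0.0134
gripper_force: 40.0
t: 47.48
tool_pos: [0.498, 0.1146, 0.2545]
ee_rot: [0.714, 0.7, -0.0, -0.0]
contact_force: [0.2, -0.3, -4.6]
grip_width: 0.0134
gripper_force: 40.0
t 47.5 tcp [0.498  0.1146 0.2545] yaw -1.11 tilt -1.0 w 0.0134 | shift tool xyz [0.2415 0.0015 0.0145] turn -0.0002
tray rim 11656 (array([497.9, 133.3]), array([145.2, 160.5]), 88.7) [0.28924531 0.29368471 0.29515095]
```

```bash
python3 -m inch '[[[1,0.005,0,0,0],[1,0.01,0,0,0],[1,0.016,0,0,0],[1,0.02,0,0,0],[1,0.022,0,0,0],[1,0.022,0,0,0],[1,0.022,0,0,0],[1,0.022,0.0012,0,0],[1,0.022,0,0,0],[1,0.022,0,0,0],[1,0.02,0,0,0],[1,0.017,0,0,0],[1,0.012,0,0,0],[1,0.007,0,0,0],[1,0.0023,0,0,0],[1,0,0,0,0],[1,0,0,0,0]]]'
python3 -m inch '[[[1,0,0,0.005,0],[1,0,0,0.01,0],[1,0,0,0.012,0],[1,0,0,0.01,0],[1,0,0,0.006,0],[1,0,0,0.002,0],[1,0,0,0,0],[1,0,0,0,0],[1,0,0,0,0]]]'
python3 -c "
from h import *
to(.5041,.3558,.1936,-1.1)"
```

```text
t: 48.95
tool_pos: [0.5043, 0.3553, 0.2549]
ee_rot: [0.714, 0.7, -0.0, 0.0]
contact_force: [-0.6, 0.1, -4.3]
grip_width: 0.0137
gripper_force: 40.0
t: 49.7
tool_pos: [0.5046, 0.356, 0.2106]
ee_rot: [0.714, 0.7, 0.0, 0.0]
contact_force: [-0.5, -0.0, -5.4]
grip_width: 0.0133
gripper_force: 40.0
t 49.7 tcp [0.5046 0.356  0.2106] yaw -1.11 tilt -1.0 w 0.0133 | shift tool xyz [-0.0002 -0.0005  0.017 ] turn -0.0002
```

```bash
python3 -m inch '[[[1,0,-0.0004,0.004,0],[1,0,0,0.004,0],[1,0,0,0.003,0],[1,0,0,0.003,0],[1,0,0,0.0015,0],[1,0,0,0.001,0],[1,0,0,0,0],[1,0,0,0,0]]]'
```

```text
t: 50.37
tool_pos: [0.5038, 0.3558, 0.1937]
ee_rot: [0.714, 0.7, -0.0, -0.0]
contact_force: [-2.2, -1.6, 0.0]
grip_width: 0.0137
gripper_force: 40.0
```

```bash
python3 -m inch '[[[0.68,0,0,0.0005,0],[0.68,0,0,0,0],[0.68,0,0,0,0],[0.68,0,0,0,0],[0.68,0,0,-0.01,0],[0.68,0,0,-0.03,0],[0.68,0,0,-0.04,0],[0.68,0,0,-0.04,0],[0.68,0,0,-0.03,0],[0.68,0,0,-0.02,0],[0.68,0,0,0,0],[0.68,0,0,0,0],[0.68,0,0,0,0]]]'
python3 - <<'E'
from h import *
to(.5,.356,.3,-1.1)
d,T,W,s=snap('wrist','w11.png')
p=box(W,.226,.245,(.38,.63),(.22,.48));print('rim',len(p),rect(p[:,:2]),np.percentile(p[:,2],[5,50,95]))
d,T,W,s=snap('top'); stand(W)
p=box(W,.226,.245,(.38,.63),(.22,.48));print('rim',len(p),rect(p[:,:2]),np.median(p[:,2]))
p=box(W,.074,.1,(.42,.585),(-.28,-.02));print('cartons',np.percentile(p[:,2],[5,50,95]),len(p))
d,T,W,s=snap('scene','s2.png')
for t in('crate','tray_mid'):
    for o in env.silhouettes(d,t)[:1]: 
        w=W[o['mask']];print(t,np.nanpercentile(w,[3,97],axis=0).round(3).tolist())
E
```

```text
t: 51.45
tool_pos: [0.5036, 0.3557, 0.3626]
ee_rot: [0.714, 0.7, -0.0, -0.0]
contact_force: [0.4, 0.1, 0.7]
grip_width: 0.0297
gripper_force: 0.0
t 51.5 tcp [0.5036 0.3557 0.3626] yaw -1.11 tilt -1.0 w 0.0297 | shift tool xyz [ 0.0003 -0.0036  0.0626] turn -0.0002
rim 3183 (array([503.3, 354.7]), array([182.8, 160.5]), 88.9) [0.22784994 0.23299439 0.23436701]
stand n 124 c [ 510.6 -142.9] size [131.   92.2] yaw -8.66
bay 0 [ 0.4778 -0.1723]
bay 1 [ 0.5332 -0.1807]
bay 2 [ 0.4881 -0.1051]
bay 3 [ 0.5434 -0.1135]
rim 198 (array([507.5, 358.4]), array([128.7, 222.3]), 17.7) 0.23282463448865942
cartons [0.07493157 0.08043415 0.08567662] 271
crate [[0.423, 0.281, 0.007], [0.577, 0.445, 0.09]]
tray_mid [[0.422, 0.28, 0.096], [0.575, 0.446, 0.165]]
```

View pics/w11.png

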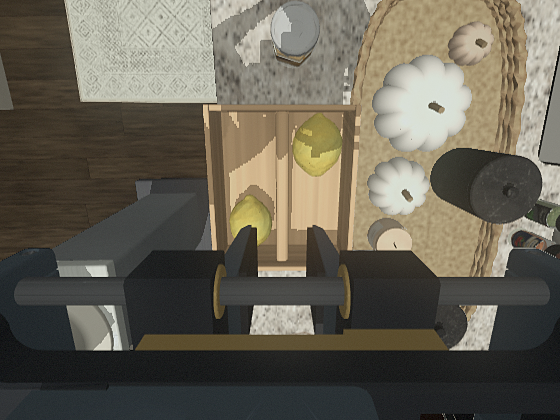

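View pics/s2.png

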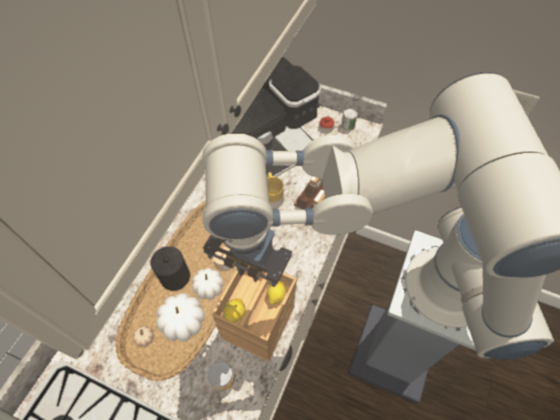

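The stack is rebuilt: rim at 0.233 (it was 0.233 at the start) and square, with the lemons at (250,215) and (317,145). The cartons are seated and nothing is touching the robot.

```bash
python3 -c "
from workcell import env
print(env.sign_off())"
```

```text
the job is handed in; nothing more can be done
None
```

The job is handed in: both cartons from the crate are seated in sleeves 0 and 1, and the stack is rebuilt with the spoons and lemons in their trays; the hand-in returned no verdict.

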